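Clear, unlatch and open a control box

ROBOT

A 6-joint arm with a two-finger parallel gripper is mounted at the origin on a cart in front of the work surface, level with it; the furniture and walls round the work are solid. World frame = base frame: x ahead of the robot, y to its left, z up, the work surface at z = 0. Lengths are in mm, angles in rad, forces in N, time in s.
With the tool pointing down it reaches from about 300 to 775 mm from the base axis. Payload 14.6 kg.
Tool frame: the origin (TCP) lies between the finger pads; the fingertips stand 19 mm ahead of it and the grasp point (between the pads) is the TCP; z points along the fingers, y is the line along which they close (so a half turn about z gives the same grasp; the last joint's range is limited). The gripper opens to 94 mm and grips with 3 to 60 N. Pads are 16 mm wide; open, the fingers measure 119 mm over their backs; the gripper's body (75 mm by 177 mm) begins 78 mm behind the grasp point.
Start: joints at [1.214, 0.3, 1.521, -0, 1.321, -0.067], TCP at [157.166, 527.056, 224.446] pointing down, gripper open.
Joint ranges: [-3.03, 3.03], [-0.79, 2.21], [0.23, 2.52], [-1.04, 4.18], [0, 3.07], [-2.55, 2.55]. Speed limits (rad/s): [2.22, 2.22, 2.57, 3.14, 3.14, 3.14].

INTERFACE

Orientations are given as [roll, pitch, yaw] about the fixed x, y, z axes, in that order (R = Rz(yaw) Ry(pitch) Rx(roll)).
In Python, from cell import monitor, imaging, job, find_in, trace gives the robot as it stands. The module is installed in compiled form; this text tells all that it offers.
- The arm moves only by the tool arm_command, never from a script. Its argument "steps" is a list of rows, each a list of 5 numbers: the opening, from 0 (shut) to 1 (fully open), then the shift along the tool's x, y, z in mm, then the turn about the tool's z in degrees. In form: [[gripper, dx, dy, dz, turn], ...]. A call has 1 to 20 rows; each row is the pose to reach, as a shift and turn from the pose commanded when the call began, along the tool's axes at that moment; what a row does not reach only later rows make up. A row lasts 1/8 s, in which the tool goes at most 62.5 mm and 10.7 degrees, less where a joint would pass 70% of its speed; a pose out of reach is approached as far as the arm can. A call with a gripper value outside its range is refused whole. The fingers move at their own pace and stop on an object; "force" is the grip in N (left out, the last holds). Time passes only in rows, so rows that repeat a pose let the fingers close. It gives the time, the measured TCP pose, the force, the opening and the grip force at its end, in the units of the state.
- monitor.read_state(): the state, without advancing time (a new reading comes with each control period).
- imaging.camera(name): name is "side" or "top"; returns a dict with "img" (420x560x3 uint8, red, green, blue), "mtx" (3x3 intrinsics, pixels), "D" ([k1, k2, p1, p2, k3] as OpenCV has them; the pictures are not rectified), "view" (4x4, takes a point from world to camera coordinates). Camera axes: x right, y down, z forward; pixel columns grow to the right and rows downward; lengths in mm; the calibration is good to about 2 mm. A picture is of the moment at which its call begins. There is no depth.
- job.sign_off(): hands the job in; it is judged then, once.
Trained networks look in a picture, given as the dict that the camera call returned (one of the last four; its "shot" number tells which), for a name from the list of things; names that differ only in an ending like _2 or _b are one class to them, and where a whole thing is asked for, a point or a joint stands for the part that bears it (a point fixed in the world has none). Each returns a list of dicts, best first, with "p" (0 to 1); they miss things now and then, are a little off and sometimes report something else, mostly with a low value. They report only what shows in the picture. A call takes as long as a camera call. They do not tell look-alikes from the thing itself.
- find_in(picture, target): "rect" ([centre column, centre row, width, height] in pixels, round what is visible of it).
- trace(picture, target): "region" (420x560 bool, what is visible of it) and "rect" ([centre column, centre row, width, height] in pixels, round what is visible of it).
The state is a dict: "clock": time; "joints": joint angles; "qd": joint speeds; "effort": joint torques, N m; "eef_pos": TCP position; "eef_rot": TCP orientation; "wrist_force": force on the tool from outside, world axes, zero at the start; "moment": the same for the moment, N m; "finger_gap": finger opening in mm; "finger_force": force on a finger pad.
Only numpy, scipy, OpenCV 4.12 (cv2) and the standard library are available. Lean on these libraries where they do the work, as an engineer would, in place of code of your own. Each camera call takes 0.05 s, during which the arm holds its last target. There are 200 camera calls.

TASK

The blue access panel of the grey control box has to be opened. First take the loose steel angle offcut off the panel and put it away on the stack on the wooden stand, nested squarely over the other angles with its ends flush; then turn both red cam fasteners fully to unlocked, and only then swing the panel up by its handle until it stands open, upright or past upright. Let go of everything and leave the other things on the bench as they are.

Things in the scene. Friction and masses are not known exactly. Their poses are not given: they have to be found in the camera images.
- control_box: Grey steel box, 160 (its x) x 210 (its y) x 75 mm high, fixed to the table, lying with its access panel on top; it is placed and turned differently each time. Origin: centre of its underside, on the table. Its x axis points from the front edge (handle and fasteners) to the rear edge (hinge). The panel's upper face is 79 mm above the origin.
- panel (a joint): Hinge angle of the blue-painted access panel (156 x 208 x 4 mm, 0.3 kg): 0 shut, 1.75 rad at its stop, 1.57 upright; the front edge goes up and over towards the rear. The hinge is stiff (0.32 N m) and the panel stays where it is left. While a fastener is locked its cam tongue holds the panel shut (about 0.015 rad of play); the tongue clears at about 1.15 rad.
- panel_hinge (a point): Middle of the hinge line of the panel, 78 mm behind the box's origin along the box's x and 75 mm up. The hinge axis is the box's y axis.
- panel_handle (a point): Middle of the grip bar of the panel's handle: a round dark bar, 12 mm thick and 52 mm long between its two posts' axes, parallel to the hinge line (box y), its axis 40 mm above the panel's face. With the panel shut it is 130 mm in front of the hinge line and 44 mm above it. It can be pinched from above across the bar, which turns freely enough in the fingers while the panel swings. Moves with the panel.
- latch_left (a joint): Turn of the left red quarter-turn fastener: 0 locked (wing pointing to the box's front edge, white mark at the front), 1.57 rad fully unlocked, at the stop (wing parallel to the front edge); grows counter-clockwise seen from above. Starts between 0 and 0.45. Friction 0.06 N m, no spring.
- latch_left_grip (a point): Point on the turning axis of the left fastener (at the box's +y side), 26 mm above the panel's face. The wing is 38 mm long, 12 mm thick, from 6 to 35 mm above the panel, on a round foot of 36 mm diameter and 6 mm height. At 0 the wing's length lies along the box's x; this point's x axis always lies along the wing. The axis is 46 mm in front of the box's centre and 75 mm to its left.
- latch_right (a joint): The same for the right red fastener (box's -y side): 0 locked, 1.57 rad fully unlocked, counter-clockwise seen from above; starts between 0 and 0.45.
- latch_right_grip (a point): Point on the turning axis of the right fastener, 26 mm above the panel's face, 46 mm in front of the box's centre and 75 mm to its right; its x axis lies along the wing. Same sizes as the left one.
- angle: Loose offcut of bright steel angle section, about 0.18 kg, lying on the panel like a roof, ridge up. 60 mm long along its y axis (the ridge), 57 mm wide across the legs, ridge 32 mm above its feet; legs 40 mm wide and 5 mm thick at 45 degrees. Origin: middle, at the level of its feet. It can be gripped from above across its two ends (60 mm apart, along its y), near the ridge.
- angle_stand: Wooden board 100 (its x) x 90 (its y) x 16 mm high, fixed to the table, placed and turned differently each time, carrying a fixed stack of two dark steel angles of the same section and length, ridge up along the board's y; the stack is oiled (friction 0.2), so an angle let go on it a few mm off centre slides home. Origin: centre of its underside.
- stack_seat (a point): Where the loose angle's origin lies when it is nested on the stack: on the stand's axis, 30 mm above the table; the ridge must then lie along the stand's y (either way round). The top ridge of the stack itself is 55 mm above the table, that of the nested angle 62 mm.
- glue_bottle: White glue bottle with orange nozzle, 47 x 64 x 186 mm, standing between box and stand. Leave standing. Behind it the ring of the magnifier lamp hangs over the rear half of the table, less than 0.6 m up: cross from box to stand on the near side, above the bottle. Origin: centre of its underside.
- black_cap_jar: Blue pigment jar with black cap, 51 mm diameter, 75 mm high, close to the stand. Leave alone. Origin: centre of its underside.
- brass_weight: Brass weight, 37 mm diameter, 47 mm high, close to the stand. Leave alone. Origin: centre of its underside.
- putty_tin: Round tin, 79 mm diameter, 42 mm high, close to the box's left rear. Leave alone. Origin: centre of its underside.
- eraser: Blue and white eraser, 23 x 52 x 13 mm, close to the stand's right end. Leave alone. Origin: centre of its underside.
Not all that is in view belongs to the job. What is shaped like the angle but purple is not meant.

How it is judged (in metres and radians):
On the way, in this order (a step that is already met when the one before it is completed fails the run):
1. the loose angle is nested on the stack and let go, with the panel still shut (x of angle in the frame of stack_seat between -0.0035 and 0.0035 m and y of angle in the frame of stack_seat between -0.008 and 0.008 m and z of angle in the frame of stack_seat between -0.0035 and 0.0035 m and angle between the y axis of angle and the y axis of angle_stand, either way round below 0.1 rad and angle between the z axis of angle and the z axis of angle_stand, either way round below 0.1 rad and contact force between angle and the fingers below 0.1 N and linear speed of angle below 0.02 m/s and value of joint panel below 0.05 rad), for 0.2 s.
2. both fasteners are turned to unlocked with the panel still shut (value of joint each of latch_left, latch_right above 1.3 rad and value of joint panel below 0.05 rad), for 0.1 s.
3. the panel is swung up to upright or beyond (value of joint panel above 1.45 rad), for 0.1 s.
At the end, for the whole second after the job is handed in: The loose angle rests nested on the stack (within 3.5 mm across and in height, 8 mm along the ridge, 0.1 rad), both fasteners stand beyond 1.3 rad, the panel stands open beyond 1.45 rad and at rest, and nothing is held (x of angle in the frame of stack_seat between -0.0035 and 0.0035 m and y of angle in the frame of stack_seat between -0.008 and 0.008 m and z of angle in the frame of stack_seat between -0.0035 and 0.0035 m and angle between the y axis of angle and the y axis of angle_stand, either way round below 0.1 rad and angle between the z axis of angle and the z axis of angle_stand, either way round below 0.1 rad and contact force between angle and the fingers below 0.1 N and linear speed of angle below 0.02 m/s and value of joint each of latch_left, latch_right above 1.3 rad and value of joint panel above 1.45 rad and velocity of joint panel between -0.1 and 0.1 rad/s); the robot touches nothing.
It fails at once if a bystander (glue bottle, jar, weight, tin, eraser) is shifted by more than 25 mm or knocked over (distance of any of glue_bottle, black_cap_jar, brass_weight, putty_tin, eraser from where it was at the start of the episode above 0.025 m or angle between any of glue_bottle, black_cap_jar, brass_weight, putty_tin, eraser's own z axis and vertical above 0.4 rad).
It fails at once if the angle is dropped to the table (height (world z) of angle below 0.015 m).
It also fails if it takes over 72 s, if anything falls off the work surface, if the arm or the gripper's body presses on something with over 40 N, if the wrist force passes 120 N, or if a joint passes its speed limit or range.

## Working session

There is one attempt and no reset: what is moved stays moved. The work goes in short steps, Python scripts to look and compute and a tool call to move; the robot and the scene stay as the last step left them, time stands still between calls to the robot, and variables do not carry over. Pictures are saved under pics/ and viewed, at most 10 in all, crops included, and the job is handed in when it is done.

Besides the shell and the picture viewer there is one more tool, called after "Call:" as name(argument=value, ...), one argument or row to a line, values as JSON. arm_command: Moves the arm, as the interface text tells. Its arguments: {"type":"object","properties":{"steps":{"type":"array","items":{"type":"array","items":{"type":"number"}}},"force":{"type":"number"}},"required":["steps"]}

```bash
mkdir -p pics; cat > h.py <<'E'
import numpy as np, cv2
from cell import monitor, imaging, job, find_in, trace
def save(c,name): cv2.imwrite('pics/'+name,c['img'][:,:,::-1])
def proj(c,P):
    P=np.atleast_2d(np.array(P,float)); V=c['view']
    r,_=cv2.Rodrigues(V[:3,:3]); return cv2.projectPoints(P,r,V[:3,3].copy(),c['mtx'],np.array(c['D'],float))[0].reshape(-1,2)
def ray(c,uv):
    n=cv2.undistortPoints(np.array([[uv]],float),c['mtx'],np.array(c['D'],float))[0,0]
    R=c['view'][:3,:3]; t=c['view'][:3,3]; return -R.T@t, R.T@np.array([n[0],n[1],1])
def onz(c,uv,z):
    o,d=ray(c,uv); return o+d*(z-o[2])/d[2]
E
python3 - <<'E'
from h import *
for n in ['top','side']:
    c=imaging.camera(n); save(c,n+'0.png')
    o=-c['view'][:3,:3].T@c['view'][:3,3]; print(n,o.round(),c['mtx'][0,0])
    for t in ['control_box','panel_handle','latch_left','latch_right','angle','angle_stand','glue_bottle','black_cap_jar','brass_weight','putty_tin','eraser']:
        print(t,[(np.round(f['rect']).tolist(),round(f['p'],2),onz(c,f['rect'][:2],0).round()[:2].tolist()) for f in find_in(c,t)[:3]])
print(monitor.read_state())
E
```

```text
top [ 348.   -4. 1701.] 480.6221961756008
control_box [([228.0, 213.0, 64.0, 52.0], 0.83, [486.0, 181.0]), ([355.0, 210.0, 37.0, 33.0], 0.26, [508.0, -270.0])]
panel_handle [([224.0, 215.0, 64.0, 53.0], 0.64, [480.0, 194.0]), ([203.0, 229.0, 8.0, 9.0], 0.51, [427.0, 269.0])]
latch_left [([205.0, 231.0, 10.0, 11.0], 0.58, [422.0, 262.0])]
latch_right [([246.0, 226.0, 10.0, 15.0], 0.64, [443.0, 115.0]), ([226.0, 214.0, 63.0, 58.0], 0.35, [483.0, 189.0])]
angle [([234.0, 208.0, 26.0, 22.0], 0.8, [505.0, 159.0]), ([282.0, 204.0, 16.0, 22.0], 0.72, [523.0, -10.0])]
angle_stand [([352.0, 210.0, 32.0, 34.0], 0.78, [507.0, -259.0])]
glue_bottle [([307.0, 225.0, 16.0, 16.0], 0.48, [451.0, -101.0])]
black_cap_jar [([371.0, 188.0, 16.0, 18.0], 0.6, [587.0, -328.0])]
brass_weight [([345.0, 233.0, 12.0, 10.0], 0.64, [424.0, -236.0])]
putty_tin [([179.0, 195.0, 24.0, 20.0], 0.57, [549.0, 360.0])]
eraser [([381.0, 223.0, 16.0, 12.0], 0.55, [462.0, -365.0])]
side [ 138. -780.  650.] 390.84373844353
control_box [([247.0, 194.0, 80.0, 66.0], 0.91, [500.0, 223.0]), ([378.0, 286.0, 23.0, 42.0], 0.55, [6
[... 936 characters left out ...]
, 0.38, [528.0, 296.0])]
{'clock': 1.2, 'joints': array([ 1.21441115e+00,  2.99899986e-01,  1.52096327e+00,  2.02077650e-05,
        1.32068750e+00, -6.65985165e-02]), 'qd': array([-0.00113209,  0.00056853,  0.00253626,  0.0003774 ,  0.00027478,
        0.00168061]), 'effort': array([ 1.49072082e-03, -5.31657279e+01, -3.52929890e+01,  7.10225478e-02,
        2.11297092e-02, -6.94134474e-05]), 'eef_pos': array([157.16156994, 527.07650508, 224.4611406 ]), 'eef_rot': array([ 3.14154955e+00, -1.67480793e-05,  2.85180099e+00]), 'wrist_force': array([0.02615004, 0.46234924, 0.03339075]), 'moment': array([ 0.00029991, -0.05101984,  0.00200215]), 'finger_force': 0.0, 'finger_gap': 94.19622812913624}
```

```bash
python3 - <<'E'
import cv2,numpy as np
t=cv2.imread('pics/top0.png');s=cv2.imread('pics/side0.png')
cv2.imwrite('pics/v1.png',np.vstack([cv2.resize(t[175:250,165:297],(792,450),interpolation=cv2.INTER_CUBIC)]))
a=cv2.resize(t[170:250,295:400],(525,400),interpolation=cv2.INTER_CUBIC)
cv2.imwrite('pics/v2.png',cv2.resize(s[140:350,195:405],(600,600),interpolation=cv2.INTER_CUBIC))
cv2.imwrite('pics/v3.png',a)
E
```

```text
(no output)
```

View pics/v1.png

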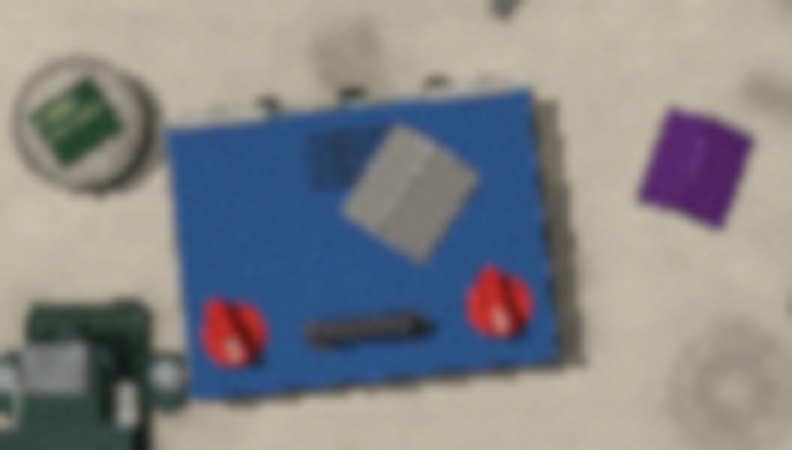

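View pics/v2.png

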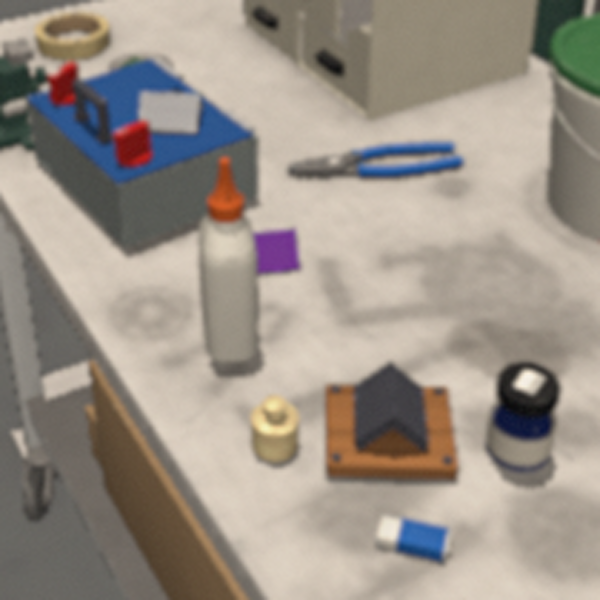

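View pics/v3.png

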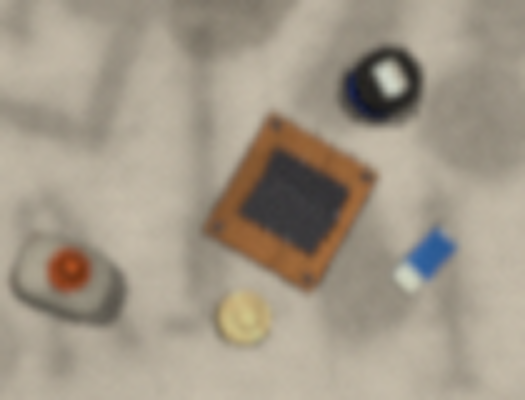

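```bash
cat >> h.py <<'E'
from scipy.optimize import minimize
from scipy.spatial import ConvexHull
def T(p,pts):
    x,y,a=p; a=np.array(a); c,s=np.cos(a),np.sin(a); P=np.array(pts,float)
    return np.c_[x+c*P[:,0]-s*P[:,1], y+s*P[:,0]+c*P[:,1], P[:,2]]
S=8
def sil(c,P,box):
    q=proj(c,P); q=(q[ConvexHull(q).vertices]-np.array(box[:2])+.5)*S-.5
    m=np.zeros(((box[3]-box[1])*S,(box[2]-box[0])*S),np.uint8)
    cv2.fillConvexPoly(m,np.round(q*16).astype(np.int32),255,shift=4); return m>0
def fit(views,pts,p0,d=(8,8,.1)):
    # views: [(cam, mask upsampled, box)]
    f=lambda p: sum((sil(c,T(p,pts),b)^m).mean() for c,m,b in views)
    p0=np.array(p0,float); sx=np.vstack([p0]+[p0+np.eye(3)[i]*d[i] for i in range(3)])
    r=minimize(f,p0,method='Nelder-Mead',options=dict(initial_simplex=sx,xatol=.02,fatol=1e-6,maxiter=400)); return r.x,r.fun
def up(c,box,col,hull=True):
    im=c['img'][box[1]:box[3],box[0]:box[2]]
    u=cv2.resize(im,None,fx=S,fy=S,interpolation=cv2.INTER_CUBIC).astype(int); R,G,B=u[...,0],u[...,1],u[...,2]
    m=col(R,G,B).astype(np.uint8)
    n,l,st,_=cv2.connectedComponentsWithStats(m); m=(l==1+np.argmax(st[1:,4])).astype(np.uint8)
    if hull:
        k=cv2.findContours(m,cv2.RETR_EXTERNAL,cv2.CHAIN_APPROX_NONE)[0][0]; cv2.fillConvexPoly(m,cv2.convexHull(k),1)
    return m>0
def rect(w,l,z): return [(a*w/2,b*l/2,z) for a in(-1,1) for b in(-1,1)]
PANEL=rect(156,208,79); BOARD=rect(100,90,16)+rect(100,90,0)
def ANG(z): return rect(57,60,z)+[(0,-30,z+32),(0,30,z+32)]
E
python3 - <<'E'
from h import *
t=imaging.camera('top'); s=imaging.camera('side')
b=(185,180,265,248); m=up(t,b,lambda R,G,B:B-R>55); cv2.imwrite('pics/m1.png',m*255)
print('panel',fit([(t,m,b)],PANEL,(486,185,.1)))
p=fit([(t,m,b)],PANEL,(486,185,.1))[0]
b=(330,185,376,234); brown=lambda R,G,B:(R-B>45); m=up(t,b,brown); 
print('stand top',fit([(t,m,b)],BOARD,(507,-259,-.57)))
bs=(305,265,360,312); ms=up(s,bs,lambda R,G,B:(R-B>50))
print('stand both',fit([(t,m,b),(s,ms,bs)],BOARD,(507,-259,-.57)))
b=(218,192,250,222); grey=lambda R,G,B:(abs(R-B)<45)&(R>95); m=up(t,b,grey)
print('angle',fit([(t,m,b)],ANG(79),(495,155,-.58)), m.mean())
a=cv2.resize(t['img'][192:222,218:250],None,fx=8,fy=8); cv2.imwrite('pics/m2.png',np.hstack([a[:,:,::-1],np.repeat(m[...,None]*255,3,2)]))
bs=(238,165,272,195); ms=up(s,bs,grey,False); print(ms.mean())
print('angle both',fit([(t,m,b),(s,ms,bs)],ANG(79),(495,155,-.58)))
# stack
c5=t['img']; b=(338,196,370,224); m=up(t,b,lambda R,G,B:(R<95)); print('stack',fit([(t,m,b)],rect(57,60,23)+[(0,-30,55),(0,30,55)],(507,-259,-.57)))
# latches
for n,y in(('L',75),('R',-75)):
    L=T(p,[(-46,y,105)])[0]; u=proj(t,[L])[0]; x0,y0=np.round(u).astype(int); b=(x0-10,y0-10,x0+11,y0+11)
    m=up(t,b,lambda R,G,B:(R-B>70)|((R>150)&(G>120)))
    f=np.array([(18*np.cos(k),18*np.sin(k),z) for k in np.linspace(0,6.28,24) for z in(79,85)])
    best=[]
    for k in np.arange(-.1,.6,.05):
        w=T((0,0,k),rect(38,12,85)+rect(38,12,114)); F=f
        e=(sil(t,T((L[0],L[1],p[2]),F),b)|sil(t,T((L[0],L[1],p[2]),w),b))^m
        best.append((e.mean().round(4),round(k,2)))
    print(n,L.round(1),sorted(best)[:4])
o=t['img']; cv2.imwrite('pics/full.png',o[:,:,::-1])
print(monitor.read_state()['clock'])
E
```

```text
panel (array([4.72797298e+02, 1.83800391e+02, 1.29069530e-01]), np.float64(0.013459329044117648))
stand top (array([ 5.05506348e+02, -2.61619251e+02, -5.03125252e-01]), np.float64(0.013697870452528838))
stand both (array([ 506.98919203, -261.936719  ,   -0.52565884]), np.float64(0.07231084133258046))
angle (array([501.97855145, 155.45711992,  -0.56157966]), np.float64(0.051513671875)) 0.30690104166666665
0.4266697303921569
angle both (array([503.59550318, 157.21546455,  -0.5068114 ]), np.float64(0.2760349647671569))
stack (array([ 505.39985442, -260.91798487,   -0.51951401]), np.float64(0.014003208705357142))
L [417.5 252.3 105. ] [(np.float64(0.061), np.float64(0.35)), (np.float64(0.0613), np.float64(0.25)), (np.float64(0.0614), np.float64(0.3)), (np.float64(0.0615), np.float64(0.4))]
R [436.8 103.5 105. ] [(np.float64(0.0566), np.float64(0.15)), (np.float64(0.0567), np.float64(0.2)), (np.float64(0.0569), np.float64(0.25)), (np.float64(0.0571), np.float64(0.1))]
1.3[ WARN:0@3.065] global loadsave.cpp:1063 imwrite_ Unsupported depth image for selected encoder is fallbacked to CV_8U.
```

View pics/full.png

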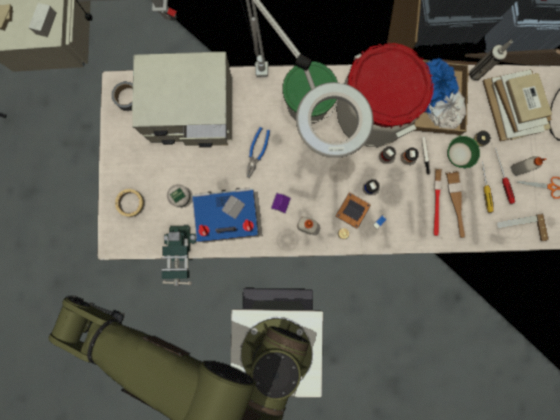

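```bash
cat > ov.py <<'E'
from h import *
def draw(c,box,models,k):
    x0,y0,x1,y1=box; im=np.ascontiguousarray(cv2.resize(c['img'][y0:y1,x0:x1],None,fx=k,fy=k,interpolation=cv2.INTER_CUBIC)[:,:,::-1])
    for P,col in models:
        q=(proj(c,P)-[x0,y0]+.5)*k-.5
        h=q[ConvexHull(q).vertices]
        cv2.polylines(im,[np.round(h*16).astype(np.int32)],True,col,1,cv2.LINE_AA,4)
    return im
E
python3 - <<'E'
from ov import *
p=(472.8,183.8,.129); a=(502,155.5,-.56); s=(506,-261.5,-.515)
M=[(T(p,PANEL),(0,255,255)),(T(a,ANG(79)),(0,255,0)),(T(s,BOARD),(0,255,255)),(T(s,rect(57,60,23)+[(0,-30,55),(0,30,55)]),(0,255,0)),
 (T(p,[(-52,-26,119),(-52,26,119),(-52.1,0,119)]),(255,255,0))]
for y in(75,-75): M.append((T(p,[(-46+18*np.cos(k),y+18*np.sin(k),85) for k in np.linspace(0,6.28,24)]),(255,255,0)))
t=imaging.camera('top'); c=imaging.camera('side')
A=draw(t,(190,183,262,245),M,6); B=draw(t,(330,188,376,234),M,6)
C=draw(c,(200,155,290,230),M,5); D=draw(c,(300,260,360,315),M,5)
out=np.zeros((600,800,3),np.uint8)
for im,x,y in((A,0,0),(B,440,0),(C,0,300),(D,460,300)):
    im=im[:300 if y else 372]; 
    if y==0: im=im[:300]
    out[y:y+im.shape[0],x:x+im.shape[1]]=im[:,:800-x]
cv2.imwrite('pics/ov1.png',out)
E
```

```text
(no output)
```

View pics/ov1.png

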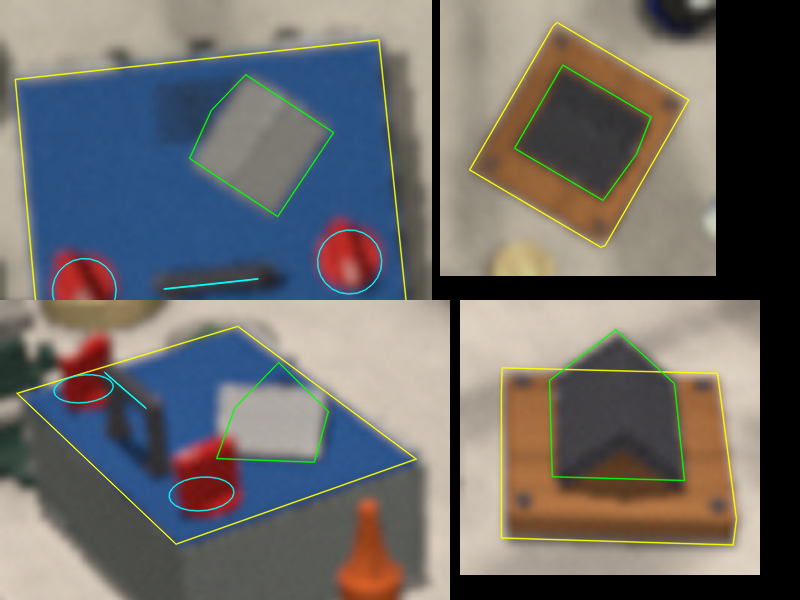

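```bash
python3 - <<'E'
from ov import *
t=imaging.camera('top'); c=imaging.camera('side')
b=(185,180,265,248)
for th in(30,45,60):
    m=up(t,b,lambda R,G,B:B-R>th)
    for w in(152,156,160): print(th,w,*[np.round(v,4) for v in fit([(t,m,b)],rect(w,208,79),(473,184,.12))])
# red feet+wings centroid and handle bar
p0=(473.5,184,.12)
grey=lambda R,G,B:(B-R<45)&(R>85)
b=(220,192,250,222)
m=up(t,b,grey); print('angle top',*fit([(t,m,b)],ANG(79),(502,155,1.0)),m.mean())
bs=(240,167,270,188); ms=up(c,bs,grey,False)
print('angle side',*fit([(c,ms,bs)],ANG(79),(502,155,1.0)),ms.mean())
a=fit([(t,m,b),(c,ms,bs)],ANG(79),(502,155,1.0)); print('angle both',*a)
# red masks
for y in (75,-75):
    L=T(p0,[(-46,y,95)])[0]; x0,y0=np.round(proj(t,[L])[0]).astype(int); bb=(x0-12,y0-12,x0+12,y0+12)
    m=up(t,bb,lambda R,G,B:R-B>60,True); q=np.argwhere(m).mean(0)[::-1]; print('red',y,(q+.5)/S-.5+bb[:2],onz(t,(q+.5)/S-.5+bb[:2],92).round(1),L.round(1))
# dark handle
L=T(p0,[(-52,0,119)])[0]; x0,y0=np.round(proj(t,[L])[0]).astype(int); bb=(x0-12,y0-6,x0+13,y0+6)
m=up(t,bb,lambda R,G,B:(B-R<60)&(B<95),False); q=np.argwhere(m).mean(0)[::-1]; print('handle',onz(t,(q+.5)/S-.5+bb[:2],119).round(1),L.round(1),m.mean())
p=(473,184,.12); M=[(T(p,PANEL),(0,255,255)),(T(a[0],ANG(79)),(0,255,0))]
x=lambda i:np.pad(i[:,:480],((0,0),(0,max(0,480-i.shape[1])),(0,0)))
cv2.imwrite('pics/ov2.png',np.vstack([x(draw(t,(190,196,264,245),M,6)),x(draw(c,(205,155,290,205),M,6))]))
E
```

```text
30 152 [4.714838e+02 1.843765e+02 1.251000e-01] 0.0209
30 156 [4.725572e+02 1.840710e+02 1.340000e-01] 0.0094
30 160 [4.734721e+02 1.845965e+02 1.267000e-01] 0.0159
45 152 [4.726337e+02 1.838497e+02 1.288000e-01] 0.0102
45 156 [4.726068e+02 1.838842e+02 1.253000e-01] 0.0062
45 160 [4.727783e+02 1.839010e+02 1.245000e-01] 0.0194
60 152 [4.722629e+02 1.837410e+02 1.333000e-01] 0.0095
60 156 [4.717738e+02 1.845141e+02 1.388000e-01] 0.0179
60 160 [4.723732e+02 1.837061e+02 1.173000e-01] 0.0312
angle top [502.29517754 156.67667846   1.01076809] 0.015590277777777778 0.3468923611111111
angle side [502.01785683 156.52849621   1.03826787] 0.16939484126984128 0.6628472222222223
angle both [502.04555962 156.52904579   1.02591774] 0.18541170634920637
red 75 [203.22139622 229.8739169 ] [420.7 252.4  92. ] [418.9 253.   95. ]
red -75 [247.53754864 225.03083658] [440.2 103.9  92. ] [436.8 104.   95. ]
handle [422.3 172.5 119. ] [421.9 177.8 119. ] 0.29661458333333335
```

View pics/ov2.png

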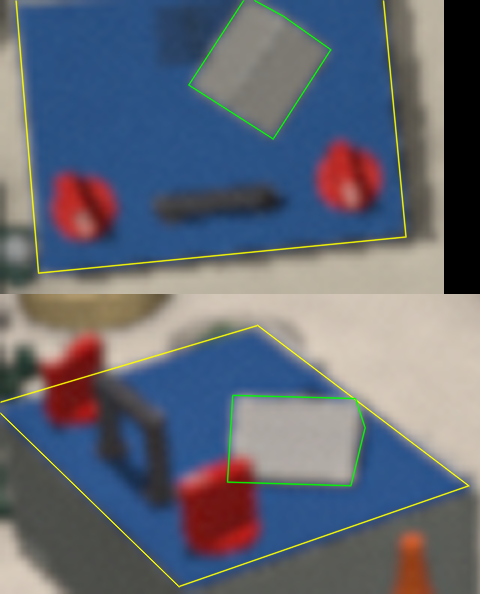

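```bash
cat > mv.py <<'E'
import numpy as np,sys
from cell import monitor
from scipy.spatial.transform import Rotation as Ro
s=monitor.read_state(); p=s['eef_pos']; R=Ro.from_euler('xyz',s['eef_rot']).as_matrix(); yaw=s['eef_rot'][2]
print('at',p.round(1),np.round(s['eef_rot'],3),'t',s['clock'],'F',s['wrist_force'].round(1),'gap',round(s['finger_gap'],1),'ff',round(s['finger_force'],1),'j6',s['joints'][5].round(2))
for a in sys.argv[1:]:
    x,y,z,w=map(float,a.split(',')); d=(w-yaw+np.pi)%(2*np.pi)-np.pi
    print(a,'->',(R.T@(np.array([x,y,z])-p)).round(1),'turn',round(-np.degrees(d),1))
E
python3 mv.py 502.2,156.6,220,1.014 502.2,156.6,103,1.014
```

```text
at [157.1 527.  224.4] [-3.142  0.     2.852] t 1.5 F [0.1 0.6 0.9] gap 94.2 ff 0.0 j6 -0.07
502.2,156.6,220,1.014 -> [-436.5 -256.4    4.4] turn 105.3
502.2,156.6,103,1.014 -> [-436.5 -256.4  121.4] turn 105.3
```

Call:
arm_command(
  steps=[
    [1,-20,-10,-40,10],
    [1,-436.5,-256.4,-30,105.3],
    [1,-436.5,-256.4,-30,105.3],
    [1,-436.5,-256.4,-30,105.3],
    [1,-436.5,-256.4,-30,105.3],
    [1,-436.5,-256.4,-30,105.3],
    [1,-436.5,-256.4,-30,105.3],
    [1,-436.5,-256.4,-30,105.3],
    [1,-436.5,-256.4,-30,105.3],
    [1,-436.5,-256.4,-30,105.3],
    [1,-436.5,-256.4,-10,105.3],
    [1,-436.5,-256.4,20,105.3],
    [1,-436.5,-256.4,50,105.3],
    [1,-436.5,-256.4,70,105.3],
    [1,-436.5,-256.4,70,105.3],
  ],
  force=20,
)

```text
clock: 3.38
eef_pos: [501.6, 156.5, 153.4]
eef_rot: [-3.14, 0.002, 1.014]
wrist_force: [-0.0, -0.1, 0.8]
finger_gap: 93.6
finger_force: 0.0
```

```bash
python3 mv.py 502.2,156.6,103,1.014; python3 - <<'E'
from ov import *
c=imaging.camera('side'); save(c,'s2.png'); t=imaging.camera('top')
cv2.imwrite('pics/v4.png',np.vstack([cv2.resize(c['img'][130:210,200:330],(780,480),interpolation=cv2.INTER_CUBIC)[:,:,::-1]]))
E
```

```text
at [501.6 156.5 153.4] [-3.140e+00  2.000e-03  1.014e+00] t 3.375 F [-0.  -0.1  0.8] gap 93.6 ff 0.0 j6 0.79
502.2,156.6,103,1.014 -> [ 0.5  0.5 50.4] turn -0.0
```

View pics/v4.png

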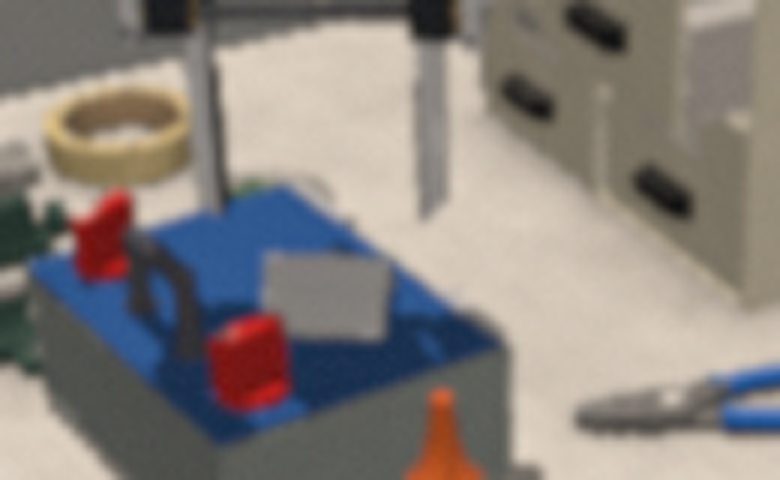

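Call:
arm_command(
  steps=[
    [1,0.5,0.5,25,0],
    [1,0.5,0.5,45,0],
    [1,0.5,0.5,50,0],
    [1,0.5,0.5,50,0],
    [0.5,0.5,0.5,50,0],
    [0.5,0.5,0.5,50,0],
    [0.5,0.5,0.5,50,0],
    [0.5,0.5,0.5,50,0],
    [0.5,0.5,0.5,50,0],
    [0.5,0.5,0.5,50,0],
  ],
  force=25,
)

```text
clock: 4.72
eef_pos: [502.9, 156.8, 104.6]
eef_rot: [3.141, -0.0, 1.014]
wrist_force: [0.3, 1.1, 1.6]
finger_gap: 59.9
finger_force: 25.0
```

```bash
python3 mv.py 460,156.6,300,1.014 440,-100,320,-.2 506,-261.5,150,-.518
```

```text
at [502.9 156.8 104.6] [ 3.141 -0.     1.014] t 4.725 F [0.3 1.1 1.6] gap 59.9 ff 25.0 j6 0.79
460,156.6,300,1.014 -> [ -22.8  -36.3 -195.5] turn -0.0
440,-100,320,-.2 -> [-251.2   82.3 -215.5] turn 69.6
506,-261.5,150,-.518 -> [-353.5  223.7  -45.5] turn 87.8
```

```bash
python3 mv.py 490,155,200,1.014 400,100,320,1.014 390,-40,320,.4 400,-190,310,-.3 506,-261.5,180,-.518 506,-261.5,100,-.518;  python3 - <<'E'
from h import *
t=imaging.camera('top')
for z in (400,500,600): print(z,onz(t,(335,158),z).round(),onz(t,(335,120),z).round())
E
```

```text
at [502.9 156.8 104.6] [ 3.141 -0.     1.014] t 4.725 F [0.3 1.1 1.6] gap 59.9 ff 25.0 j6 0.79
490,155,200,1.014 -> [ -8.4 -10.  -95.4] turn -0.0
400,100,320,1.014 -> [-102.6  -57.3 -215.5] turn -0.0
390,-40,320,.4 -> [-226.7    8.2 -215.5] turn 35.2
400,-190,310,-.3 -> [-348.8   95.9 -205.5] turn 75.3
506,-261.5,180,-.518 -> [-353.5  223.7  -75.5] turn 87.8
506,-261.5,100,-.518 -> [-353.5  223.7    4.5] turn 87.8
400 [ 612. -152.  400.] [ 720. -152.  400.]
500 [ 592. -141.  500.] [ 691. -140.  500.]
600 [ 571. -130.  600.] [ 663. -129.  600.]
```

Call:
arm_command(
  steps=[
    [0.5,0,0,-15,0],
    [0.5,0,0,-50,0],
    [0.5,-8,-10,-95,0],
    [0.5,-40,-26,-140,0],
    [0.5,-72,-42,-180,0],
    [0.5,-102,-57,-215,0],
    [0.5,-140,-38,-215,10],
    [0.5,-185,-15,-215,20],
    [0.5,-227,8,-215,30],
    [0.5,-268,37,-215,40],
    [0.5,-308,66,-212,50],
    [0.5,-348,95,-205,60],
    [0.5,-351,140,-160,70],
    [0.5,-353,185,-115,80],
    [0.5,-353.5,223.7,-75,87.8],
    [0.5,-353.5,223.7,-50,87.8],
    [0.5,-353.5,223.7,-20,87.8],
    [0.5,-353.5,223.7,-5,87.8],
    [0.5,-353.5,223.7,-5,87.8],
  ],
)

```text
clock: 7.15
eef_pos: [505.8, -261.5, 109.5]
eef_rot: [-3.142, 0.001, -0.518]
wrist_force: [0.3, -0.1, -1.9]
finger_gap: 59.5
finger_force: 25.0
```

```bash
python3 mv.py 506,-261.5,55.6,-.518; python3 - <<'E'
from ov import *
t=imaging.camera('top'); c=imaging.camera('side'); save(c,'s3.png')
z=monitor.read_state()['eef_pos'][2]-25.6; s=(506,-261.5,-.518); p=monitor.read_state()
M=[(T((p['eef_pos'][0],p['eef_pos'][1],p['eef_rot'][2]),ANG(z)),(0,255,0)),(T(s,rect(57,60,23)+[(0,-30,55),(0,30,55)]),(0,255,255)),(T(s,BOARD),(0,255,255))]
cv2.imwrite('pics/v5.png',draw(c,(295,235,375,315),M,7))
E
```

```text
at [ 505.8 -261.5  109.5] [-3.142e+00  1.000e-03 -5.180e-01] t 7.15 F [ 0.3 -0.1 -1.9] gap 59.5 ff 25.0 j6 1.55
506,-261.5,55.6,-.518 -> [ 0.2 -0.1 53.9] turn -0.0
```

View pics/v5.png

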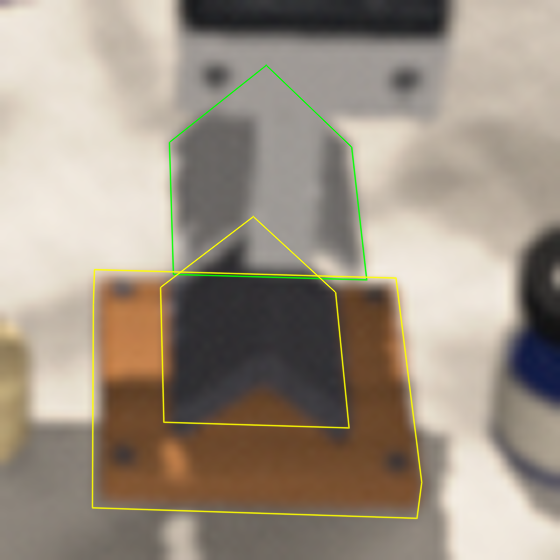

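```bash
python3 - <<'E'
from ov import *
t=imaging.camera('top'); c=imaging.camera('side')
c0=dict(c); c0['img']=cv2.imread('pics/side0.png')[:,:,::-1].copy(); t0=dict(t); t0['img']=cv2.imread('pics/top0.png')[:,:,::-1].copy()
ST=rect(57,60,16)+[(0,-30,55),(0,30,55)]; s0=(506,-261.5,-.518)
b=(310,262,355,308); bt=(338,194,370,226); b2=(300,258,362,314); bt2=(330,186,376,234)
for th in(75,90,105):
    m=up(c0,b,lambda R,G,B:(R<th)); mt=up(t0,bt,lambda R,G,B:R<th)
    print(th,'side',*fit([(c0,m,b)],ST,s0),'top',*fit([(t0,mt,bt)],ST,s0),'both',*fit([(t0,mt,bt),(c0,m,b)],ST,s0))
for th in(40,55):
    m=up(c0,b2,lambda R,G,B:(R-B>th)); mt=up(t0,bt2,lambda R,G,B:R-B>th)
    m2=up(c0,b2,lambda R,G,B:(R-B>th)); 
    BS=rect(100,90,0)+rect(100,90,16)
    print('board top',*fit([(t0,mt,bt2)],BS,s0),'side',*fit([(c0,m2,b2)],BS+[(0,-30,55),(0,30,55)],s0))
# held angle in side: grey legs vs model
p=monitor.read_state(); print(p['eef_pos'])
m=up(c0,b,lambda R,G,B:(R<90)); cv2.imwrite('pics/mm.png',np.hstack([m.astype(np.uint8)*255,sil(c0,T(s0,ST),b).astype(np.uint8)*255]))
E
```

```text
75 side [ 5.07633683e+02 -2.61150763e+02 -5.02894257e-01] 0.035778985507246376 top [ 507.35990115 -262.36180835   -0.58735872] 0.04217529296875 both [ 507.88183757 -260.85823277   -0.52411979] 0.08003848163402022
90 side [ 506.77554529 -262.65649338   -0.51837313] 0.025785024154589373 top [ 506.88820566 -262.32298687   -0.52217552] 0.018157958984375 both [ 506.44718731 -262.38725338   -0.52062155] 0.04461737738715278
105 side [ 5.06554736e+02 -2.63767821e+02 -5.04774670e-01] 0.024728260869565217 top [ 5.06645676e+02 -2.62060518e+02 -4.97940885e-01] 0.008880615234375 both [ 506.86024435 -262.38277706   -0.50802652] 0.039081134888285025
board top [ 506.38558823 -262.07694985   -0.50996116] 0.005689538043478261 side [ 508.09186921 -260.2957086    -0.51040957] 0.07478128600230415
board top [ 506.61200681 -262.08129784   -0.5218279 ] 0.0326370018115942 side [ 509.26607542 -258.67833892   -0.53293511] 0.09784526209677419
[ 506.44178933 -261.83539927  110.83760587]
```

View pics/mm.png

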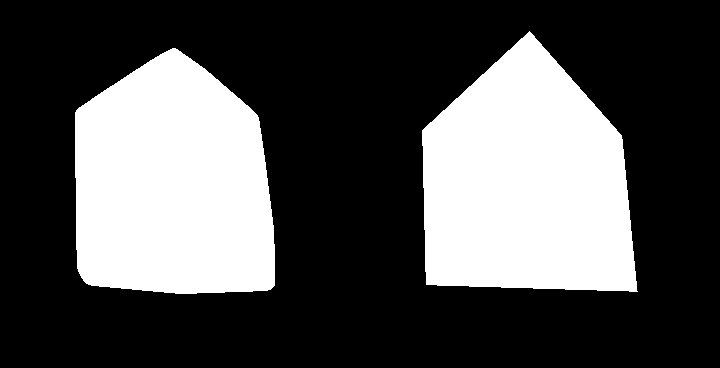

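Call:
arm_command(
  steps=[
    [0.5,0.8,0.2,15,0],
    [0.5,0.8,0.2,30,0],
    [0.5,0.8,0.2,42,0],
    [0.5,0.8,0.2,48,0],
    [0.5,0.8,0.2,51,0],
    [0.5,0.8,0.2,52.5,0],
    [0.5,0.8,0.2,52.5,0],
    [0.5,0.8,0.2,52.5,0],
  ],
)

```text
clock: 8.35
eef_pos: [507.4, -262.5, 57.7]
eef_rot: [-3.142, -0.002, -0.518]
wrist_force: [1.9, 1.1, 6.4]
finger_gap: 60.1
finger_force: 25.0
```

Call:
arm_command(
  steps=[
    [0.5,0,0,0,0],
    [0.5,0,0,0.5,0],
    [0.8,0,0,0.5,0],
    [0.8,0,0,0.5,0],
    [0.8,0,0,0.5,0],
    [0.8,0,0,0.5,0],
    [0.8,0,0,-20,0],
    [0.8,0,0,-60,0],
    [0.8,0,0,-110,0],
    [0.8,0,0,-160,0],
    [0.8,-30,-20,-210,0],
    [0.8,-80,-40,-250,0],
    [0.8,-80,-40,-250,0],
  ],
  force=5,
)

```text
clock: 9.98
eef_pos: [456.5, -186.5, 310.3]
eef_rot: [-3.141, -0.006, -0.517]
wrist_force: [0.7, 0.0, -0.6]
finger_gap: 75.3
finger_force: 0.0
```

```bash
python3 - <<'E'
from ov import *
t=imaging.camera('top'); c=imaging.camera('side'); s=(506.7,-262.2,-.515)
M=[(T(s,ANG(30)),(0,255,0))]
cv2.imwrite('pics/v6.png',np.hstack([draw(c,(300,250,370,315),M,6),draw(t,(330,185,378,250),M,6)]))
E
python3 mv.py 395,-180,310,-.2 390,-40,310,.43 400,150,310,.43 418,253,170,.43 438.5,104.5,170,.33
```

```text
at [ 456.9 -187.6  307.2] [ 3.142e+00 -1.000e-03 -5.180e-01] t 10.075 F [0.7 0.2 0.1] gap 74.9 ff 0.0 j6 1.63
395,-180,310,-.2 -> [-57.5  24.   -2.9] turn -18.2
390,-40,310,.43 -> [-131.2  -95.2   -2.9] turn -54.3
400,150,310,.43 -> [-216.6 -265.2   -3. ] turn -54.3
418,253,170,.43 -> [-252.1 -363.6  136.9] turn -54.3
438.5,104.5,170,.33 -> [-160.8 -244.7  137. ] turn -48.6
```

View pics/v6.png

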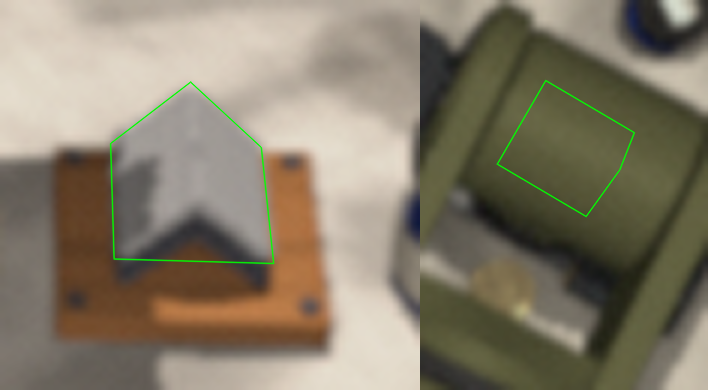

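Call:
arm_command(
  steps=[
    [0.4,-50,-45,-3,0],
    [0.4,-97,-90,-3,-5],
    [0.4,-142,-135,-3,-15],
    [0.4,-150,-180,20,-25],
    [0.4,-158,-220,60,-35],
    [0.4,-160.4,-244,100,-42],
    [0.4,-160.4,-244,130,-46.9],
    [0.4,-160.4,-244,150,-46.9],
    [0.4,-160.4,-244,160,-46.9],
    [0.4,-160.4,-244,160,-46.9],
  ],
)

```text
clock: 11.32
eef_pos: [438.4, 103.4, 146.1]
eef_rot: [-3.141, 0.002, 0.3]
wrist_force: [-0.4, -1.0, -0.1]
finger_gap: 37.8
finger_force: 0.0
```

```bash
python3 mv.py 438.5,103.7,107,.30; python3 - <<'E'
from ov import *
t=imaging.camera('top'); c=imaging.camera('side'); s=(506.7,-262.2,-.515)
b=(334,192,372,228); 
for f in (lambda R,G,B:(abs(R-B)<40)&(R>75)&(R<175), lambda R,G,B:R-B<35):
    m=up(t,b,f); print('nested top',*fit([(t,m,b)],ANG(30),s),m.mean())
bs=(205,155,290,205)
for n in ['latch_left','latch_right']:
  for cc,nm in((t,'t'),(c,'s')):
    print(n,nm,[(np.round(f['rect'],1).tolist(),round(f['p'],2)) for f in find_in(cc,n)[:2]])
# red blobs in side: centroid vs projected
for y in(75,-75):
    L=T((474.5,184,.128),[(-46,y,98)])[0]; u=proj(c,[L])[0]; x0,y0=np.round(u).astype(int); bb=(x0-12,y0-14,x0+13,y0+14)
    m=up(c,bb,lambda R,G,B:R-B>60,False); q=(np.argwhere(m).mean(0)[::-1]+.5)/S-.5+bb[:2]; print('side red',y,q.round(2),u.round(2))
E
```

```text
at [438.4 103.4 146.1] [-3.141e+00  2.000e-03  3.000e-01] t 11.325 F [-0.4 -1.  -0.1] gap 37.8 ff 0.0 j6 1.42
438.5,103.7,107,.30 -> [ 0.2 -0.3 39.1] turn -0.0
nested top [ 5.05401701e+02 -2.60652845e+02 -5.01707395e-01] 0.005836531432748538 0.2125251279239766
nested top [ 4.77824227e+02 -2.20389668e+02 -3.91715546e-01] 0.2616730628654971 0.4626621893274854
latch_left t [([204.3, 230.8, 9.8, 12.9], 0.56)]
latch_left s [([217.1, 168.8, 9.4, 17.3], 0.4)]
latch_right t []
latch_right s [([241.2, 190.9, 16.9, 17.0], 0.73)]
side red 75 [216.85 168.59] [216.3  168.28]
side red -75 [241.1  190.66] [239.98 189.05]
```

Call:
arm_command(
  steps=[
    [0.4,0,0,20,0],
    [0.4,0,0,33,0],
    [0.4,0,0,39,0],
    [0.4,0,0,39,0],
    [0,0,0,39,0],
    [0,0,0,39,0],
    [0,0,0,39,0],
    [0,0,0,39,0],
    [0,0,0,39,0],
  ],
  force=15,
)

```text
clock: 12.75
eef_pos: [438.7, 103.5, 108.2]
eef_rot: [3.141, -0.0, 0.3]
wrist_force: [0.3, -3.6, 3.1]
finger_gap: 11.7
finger_force: 14.9
```

```bash
python3 mv.py; python3 -c "
from cell import monitor;s=monitor.read_state();print(s['moment'],s['wrist_force'])"
```

```text
at [438.7 103.5 108.2] [ 3.141 -0.     0.3  ] t 12.75 F [ 0.3 -3.6  3.1] gap 11.7 ff 14.9 j6 1.42
[-0.7658286   0.08476963 -0.04862542] [ 0.34562669 -3.59305648  3.12972857]
```

Call:
arm_command(
  steps=[
    [0,0,0,0,-10],
    [0,0,0,0,-20],
    [0,0,0,0,-30],
    [0,0,0,0,-40],
    [0,0,0,0,-50],
    [0,0,0,0,-60],
    [0,0,0,0,-68],
    [0,0,0,0,-75],
    [0,0,0,0,-80],
    [0,0,0,0,-83],
    [0,0,0,0,-83],
  ],
  force=25,
)

```text
clock: 14.12
eef_pos: [439.9, 102.8, 108.3]
eef_rot: [3.138, 0.002, 1.749]
wrist_force: [10.5, -10.8, -3.2]
finger_gap: 11.8
finger_force: 25.2
```

```bash
python3 mv.py; python3 -c "
from cell import monitor;s=monitor.read_state();print(s['moment'],s['wrist_force'])"
```

```text
at [439.9 102.8 108.3] [3.138e+00 2.000e-03 1.749e+00] t 14.125 F [ 10.5 -10.8  -3.2] gap 11.8 ff 25.2 j6 -0.03
[-2.18349231 -1.99312155 -0.3886932 ] [ 10.51343089 -10.81118916  -3.17329475]
```

Call:
arm_command(
  steps=[
    [0.4,0,0,0,0],
    [0.4,0,0,0,0],
    [0.4,0,0,0,0],
    [0.4,0,0,-25,0],
    [0.4,0,0,-55,0],
    [0.4,0,0,-63,0],
  ],
)

```text
clock: 14.88
eef_pos: [438.9, 103.9, 172.2]
eef_rot: [3.139, -0.0, 1.749]
wrist_force: [-0.2, 0.0, 0.4]
finger_gap: 37.5
finger_force: 0.0
```

```bash
python3 mv.py 421,252.5,170,.43; python3 - <<'E'
from ov import *
t=imaging.camera('top');b=(185,180,265,248)
c=imaging.camera('side')
for y in(75,-75):
    L=T((476,184,.128),[(-46,y,98)])[0]; u=proj(c,[L])[0]; x0,y0=np.round(u).astype(int); bb=(x0-12,y0-14,x0+13,y0+14)
    m=up(c,bb,lambda R,G,B:R-B>60,False); k,_=cv2.findContours(m.astype(np.uint8),0,1); print(y,np.array(cv2.boundingRect(k[0]))/S+[bb[0],bb[1],0,0])
    for ang in (.2,.35,1.4,1.57):
        w=T((L[0],L[1],.128),T((0,0,ang),rect(38,12,85)+rect(38,12,114))); F=T((L[0],L[1],.128),[(18*np.cos(k),18*np.sin(k),z) for k in np.linspace(0,6.28,24) for z in(79,85)])
        print(ang,((sil(c,w,bb)|sil(c,F,bb))^m).mean().round(4))
E
```

```text
at [438.9 103.9 172.2] [ 3.139 -0.     1.749] t 14.875 F [-0.2  0.   0.4] gap 37.5 ff 0.0 j6 -0.03
421,252.5,170,.43 -> [149.4   8.7   2.2] turn 75.6
75 [211.875 160.625  10.25   15.625]
0.2 0.0959
0.35 0.0842
1.4 0.0929
1.57 0.0911
-75 [236.    182.     11.625  16.125]
0.2 0.1365
0.35 0.1244
1.4 0.0639
1.57 0.0809
```

Call:
arm_command(
  steps=[
    [0.4,40,3,0,10],
    [0.4,80,5,0,20],
    [0.4,120,7,0,30],
    [0.4,149.4,8.7,0,40],
    [0.4,149.4,8.7,0,50],
    [0.4,149.4,8.7,0,60],
    [0.4,149.4,8.7,10,70],
    [0.4,149.4,8.7,30,75.6],
    [0.4,149.4,8.7,50,75.6],
    [0.4,149.4,8.7,60,75.6],
    [0.4,149.4,8.7,64,75.6],
    [0.4,149.4,8.7,64,75.6],
    [0,149.4,8.7,64,75.6],
    [0,149.4,8.7,64,75.6],
    [0,149.4,8.7,64,75.6],
    [0,149.4,8.7,64,75.6],
    [0,149.4,8.7,64,75.6],
  ],
  force=15,
)

```text
clock: 17.1
eef_pos: [420.6, 252.6, 107.2]
eef_rot: [-3.141, -0.001, 0.429]
wrist_force: [-2.1, 5.3, 2.4]
finger_gap: 11.9
finger_force: 14.9
```

```bash
python3 mv.py; python3 -c "
from cell import monitor;s=monitor.read_state();print(s['moment'],s['wrist_force'])"
```

```text
at [420.6 252.6 107.2] [-3.141e+00 -1.000e-03  4.290e-01] t 17.1 F [-2.1  5.3  2.4] gap 11.9 ff 14.9 j6 1.61
[0.86125731 0.50647467 0.02927174] [-2.08766059  5.30102134  2.42491525]
```

Call:
arm_command(
  steps=[
    [0,0,0,0,-10],
    [0,0,0,0,-20],
    [0,0,0,0,-30],
    [0,0,0,0,-40],
    [0,0,0,0,-50],
    [0,0,0,0,-60],
    [0,0,0,0,-68],
    [0,0,0,0,-73],
    [0,0,0,0,-76],
    [0,0,0,0,-76],
  ],
  force=25,
)

```text
clock: 18.35
eef_pos: [420.2, 252.7, 107.2]
eef_rot: [-3.141, -0.001, 1.756]
wrist_force: [-6.6, 5.6, 4.9]
finger_gap: 12.2
finger_force: 25.7
```

```bash
python3 mv.py; python3 -c "
from cell import monitor;s=monitor.read_state();print(s['moment'],s['wrist_force'])"
```

```text
at [420.2 252.7 107.2] [-3.141e+00 -1.000e-03  1.756e+00] t 18.35 F [-6.6  5.6  4.9] gap 12.2 ff 25.7 j6 0.28
[ 1.14570631  1.13952657 -0.4702451 ] [-6.55130459  5.63195367  4.88899728]
```

Call:
arm_command(
  steps=[
    [0.4,0,0,0,-76],
    [0.4,0,0,0,-76],
    [0.4,0,0,0,-76],
    [0.4,0,0,-25,-76],
    [0.4,0,0,-55,-76],
    [0.4,0,0,-63,-76],
  ],
)

```text
clock: 19.1
eef_pos: [421.2, 252.2, 171.6]
eef_rot: [3.141, 0.002, 2.887]
wrist_force: [-0.2, -1.1, -0.6]
finger_gap: 37.4
finger_force: 0.0
```

```bash
python3 mv.py 424,177.3,171,1.703; python3 - <<'E'
from ov import *
c=imaging.camera('side');t=imaging.camera('top')
for cc in(c,t):
  for y in(75,-75):
    L=T((475.6,184.1,.132),[(-46,y,98)])[0]; u=proj(cc,[L])[0]; x0,y0=np.round(u).astype(int); bb=(x0-12,y0-14,x0+13,y0+14)
    m=up(cc,bb,lambda R,G,B:R-B>60,False)
    print(y,m.mean().round(3),[(ang,((sil(cc,T((L[0],L[1],.132),T((0,0,ang),rect(38,12,85)+rect(38,12,114))),bb)|sil(cc,T((L[0],L[1],.132),[(18*np.cos(k),18*np.sin(k),z) for k in np.linspace(0,6.28,24) for z in(79,85)]),bb))^m).mean().round(4)) for ang in(0,.4,.8,1.2,1.4,1.57,1.8,2.2)])
E
```

```text
at [421.2 252.2 171.6] [3.141e+00 2.000e-03 2.887e+00] t 19.1 F [-0.2 -1.1 -0.6] gap 37.4 ff 0.0 j6 -0.85
424,177.3,171,1.703 -> [-21.6 -71.8   0.6] turn 67.8
75 0.106 [(0, np.float64(0.1469)), (0.4, np.float64(0.1277)), (0.8, np.float64(0.0924)), (1.2, np.float64(0.0675)), (1.4, np.float64(0.0741)), (1.57, np.float64(0.0912)), (1.8, np.float64(0.1121)), (2.2, np.float64(0.1395))]
-75 0.185 [(0, np.float64(0.1288)), (0.4, np.float64(0.1029)), (0.8, np.float64(0.0638)), (1.2, np.float64(0.0526)), (1.4, np.float64(0.0445)), (1.57, np.float64(0.0605)), (1.8, np.float64(0.0842)), (2.2, np.float64(0.1183))]Traceback (most recent call last):
  File "<stdin>", line 6, in <module>
  File "h.py", line 31, in up
    n,l,st,_=cv2.connectedComponentsWithStats(m); m=(l==1+np.argmax(st[1:,4])).astype(np.uint8)
                                                          ~~~~~~~~~^^^^^^^^^^
    return _wrapfunc(a, 'argmax', axis=axis, out=out, **kwds)
    return bound(*args, **kwds)
ValueError: attempt to get argmax of an empty sequence
```

Call:
arm_command(
  steps=[
    [0.4,-5,-20,-20,10],
    [0.4,-10,-40,-40,20],
    [0.4,-21.6,-71.8,-60,30],
    [0.4,-21.6,-71.8,-60,40],
    [0.4,-21.6,-71.8,-60,50],
    [0.4,-21.6,-71.8,-60,60],
    [0.4,-21.6,-71.8,-60,67.8],
    [0.4,-21.6,-71.8,-60,67.8],
  ],
  force=15,
)

```text
clock: 20.2
eef_pos: [422.8, 177.1, 229.3]
eef_rot: [-3.141, 0.001, 1.694]
wrist_force: [-0.3, -0.3, -0.3]
finger_gap: 37.9
finger_force: 0.0
```

```bash
python3 mv.py 424,177.3,119,1.703; python3 - <<'E'
from ov import *
c=imaging.camera('side')
cv2.imwrite('pics/x.png',c['img'][:,:,::-1])
for y in(75,-75):
    L=T((475.6,184.1,.132),[(-46,y,98)])[0]; u=proj(c,[L])[0]; x0,y0=np.round(u).astype(int); bb=(x0-12,y0-14,x0+13,y0+14)
    m=up(c,bb,lambda R,G,B:R-B>45,False)
    im=c['img'][bb[1]:bb[3],bb[0]:bb[2]].astype(int)
    print('\n'.join(''.join('#' if v>60 else '+' if v>30 else '.' for v in r) for r in im[...,0]-im[...,2]))
    def e(ang,dx,dy):
        P=(L[0]+dx,L[1]+dy,.132); return ((sil(c,T(P,T((0,0,ang),rect(38,12,85)+rect(38,12,114))),bb)|sil(c,T(P,[(18*np.cos(k),18*np.sin(k),z) for k in np.linspace(0,6.28,24) for z in(79,85)]),bb))^m).mean()
    for ang in(1.,1.2,1.3,1.4,1.5,1.57): print(ang,min((e(ang,dx,dy).round(4),dx,dy) for dx in range(-6,7,2) for dy in range(-6,7,3)))
E
```

```text
at [422.8 177.1 229.3] [-3.141e+00  1.000e-03  1.694e+00] t 20.2 F [-0.3 -0.3 -0.3] gap 37.9 ff 0.0 j6 0.19
424,177.3,119,1.703 -> [1.000e-01 1.300e+00 1.103e+02] turn -0.5
...++###########++#####++
...+++++########++##+++++
....+++++++++++++++++++++
....+++++++++++++++++++++
.....++++++++++++++++++++
......+++++++++++++++++..
........+++++++++++++....
........+###+............
.......+#####+...........
.......+#####++..........
.......++#####++.........
........+######++........
........+#######+........
........++######+........
........++#####+.........
........++#####+.........
........++#####+.........
........+######+.........
.......+########.........
.......+########.........
.......+########.........
........+#######.........
..........+++.+..........
.........................
.........................
.........................
.........................
.........................
1.0 (np.float64(0.2163), 2, 6)
1.2 (np.float64(0.2169), 0, 6)
1.3 (np.float64(0.2079), 2, 6)
1.4 (np.float64(0.199), 2, 3)
1.5 (np.float64(0.2017), 2, 3)
1.57 (np.float64(0.2097), 2, 3)
.............
[... 201 characters left out ...]
...+##+............
.........#####+..........
.........#####++.........
.........######++........
.........########........
.........########+.......
.........+#######+.......
.........+#######+.......
.........+########+......
.........###########.....
........+###########.....
........############.....
........###########+.....
........+#########+......
.........++######+.......
.............+...........
.........................
.........................
.........................
.........................
1.0 (np.float64(0.0597), 0, 3)
1.2 (np.float64(0.0557), 2, 3)
1.3 (np.float64(0.0468), 0, 0)
1.4 (np.float64(0.0456), 0, -3)
1.5 (np.float64(0.0554), 2, 0)
1.57 (np.float64(0.062), 2, 0)
```

Call:
arm_command(
  steps=[
    [0.4,0,0.6,40,0],
    [0.4,0,0.6,75,0],
    [0.4,0,0.6,100,0],
    [0.4,0,0.6,110,0],
    [0.4,0,0.6,110,0],
    [0,0,0.6,110,0],
    [0,0,0.6,110,0],
    [0,0,0.6,110,0],
    [0,0,0.6,110,0],
    [0,0,0.6,110,0],
  ],
  force=15,
)

```text
clock: 21.5
eef_pos: [424.1, 177.5, 120.4]
eef_rot: [3.14, -0.0, 1.697]
wrist_force: [3.7, 0.5, 2.6]
finger_gap: 11.2
finger_force: 15.0
```

```bash
python3 - <<'E'
from cell import monitor
import numpy as np
s=monitor.read_state(); print(s['eef_pos'],s['eef_rot'],s['wrist_force'],s['finger_gap'],s['finger_force'],s['moment'])
# arc rows in tool frame: tool y direction in world relative box x
yaw=s['eef_rot'][2]; ty=np.array([np.sin(yaw),-np.cos(yaw)]); tx=np.array([np.cos(yaw),np.sin(yaw)]); bx=np.array([np.cos(.132),np.sin(.132)])
for th in np.linspace(0,1.68,22)[1:]:
    u=-130*np.cos(th)+44*np.sin(th)+130; z=130*np.sin(th)+44*np.cos(th)-44
    print([0,round(u*bx@tx,1),round(u*bx@ty,1),round(-z,1),0],round(th,2))
E
```

```text
[424.05762167 177.51575773 120.40712363] [ 3.14007912e+00 -2.14713300e-04  1.69740487e+00] [3.65202855 0.54164564 2.60785427] 11.160511739580706 14.99994546175003 [ 0.02702503 -0.58963198  0.04140057]
[0, np.float64(0.0), np.float64(3.9), np.float64(-10.2), 0] 0.08
[0, np.float64(0.0), np.float64(8.7), np.float64(-20.1), 0] 0.16
[0, np.float64(0.1), np.float64(14.2), np.float64(-29.6), 0] 0.24
[0, np.float64(0.1), np.float64(20.4), np.float64(-38.7), 0] 0.32
[0, np.float64(0.1), np.float64(27.4), np.float64(-47.2), 0] 0.4
[0, np.float64(0.2), np.float64(35.0), np.float64(-55.1), 0] 0.48
[0, np.float64(0.2), np.float64(43.2), np.float64(-62.3), 0] 0.56
[0, np.float64(0.3), np.float64(52.0), np.float64(-68.9), 0] 0.64
[0, np.float64(0.3), np.float64(61.3), np.float64(-74.8), 0] 0.72
[0, np.float64(0.4), np.float64(71.0), np.float64(-79.9), 0] 0.8
[0, np.float64(0.4), np.float64(81.1), np.float64(-84.2), 0] 0.88
[0, np.float64(0.5), np.float64(91.5), np.float64(-87.7), 0] 0.96
[0, np.float64(0.6), np.float64(102.1), np.float64(-90.4), 0] 1.04
[0, np.float64(0.6), np.float64(113.0), np.float64(-92.2), 0] 1.12
[0, np.float64(0.7), np.float64(123.9), np.float64(-93.1), 0] 1.2
[0, np.float64(0.7), np.float64(134.9), np.float64(-93.2), 0] 1.28
[0, np.float64(0.8), np.float64(145.8), np.float64(-92.3), 0] 1.36
[0, np.float64(0.8), np.float64(156.7), np.float64(-90.6), 0] 1.44
[0, np.float64(0.9), np.float64(167.3), np.float64(-88.1), 0] 1.52
[0, np.float64(1.0), np.float64(177.8), np.float64(-84.7), 0] 1.6
[0, np.float64(1.0), np.float64(187.9), np.float64(-80.4), 0] 1.68
```

Call:
arm_command(
  steps=[
    [0,0,2,-5,0],
    [0,0,4,-10,0],
    [0,0,8.7,-20,0],
    [0,0,14.2,-29.6,0],
    [0,0,14.2,-29.6,0],
  ],
  force=25,
)

```text
clock: 22.12
eef_pos: [437.5, 179.2, 150.2]
eef_rot: [-3.141, -0.0, 1.697]
wrist_force: [-5.3, 0.5, 1.7]
finger_gap: 11.1
finger_force: 25.0
```

Call:
arm_command(
  steps=[
    [0,0,6.2,-9.1,0],
    [0,0,13.2,-17.6,0],
    [0,0,20.8,-25.5,0],
    [0,0,29,-32.7,0],
    [0,0,37.8,-39.3,0],
    [0,0,47.1,-45.2,0],
    [0,0,56.8,-50.3,0],
    [0,0.3,66.9,-54.6,0],
    [0,0.3,77.3,-58.1,0],
    [0,0.3,87.9,-60.8,0],
    [0,0.4,98.8,-62.6,0],
    [0,0.4,109.7,-63.5,0],
    [0,0.4,120.7,-63.6,0],
    [0,0.5,131.6,-62.7,0],
    [0,0.5,142.5,-61,0],
    [0,0.6,153.1,-58.5,0],
    [0,0.7,163.6,-55.1,0],
    [0,0.8,170,-52.6,0],
    [0,0.8,170,-52.6,0],
  ],
)

```text
clock: 24.5
eef_pos: [606.8, 201.3, 201.6]
eef_rot: [3.141, 0.0, 1.697]
wrist_force: [1.1, -3.6, -1.5]
finger_gap: 11.4
finger_force: 25.0
```

```bash
python3 - <<'E'
from ov import *
s=monitor.read_state(); print(s['eef_pos'],s['wrist_force'],s['finger_gap'],s['finger_force'])
c=imaging.camera('side'); save(c,'s9.png')
# project bar for th values and mask of blue panel vs model
def pan(th):
    P=[]
    for r in(0,156):
        for y in(-104,104):
            for n in(0,4): P.append((78-r*np.cos(th)+n*np.sin(th), y, 75+r*np.sin(th)+n*np.cos(th)))
    return T((475.6,184.1,.132),P)
b=(195,110,310,215)
m=up(c,b,lambda R,G,B:B-R>35,True)
for th in np.arange(1.35,1.8,.05): print(round(th,2),(sil(c,pan(th),b)^m).mean().round(4))
E
```

```text
[606.75760959 201.31658987 201.58404312] [ 1.09980125 -3.63378129 -1.53640123] 11.369704157676786 24.99699354171753
1.35 0.0942
1.4 0.0818
1.45 0.0688
1.5 0.0551
1.55 0.0414
1.6 0.0278
1.65 0.0176
1.7 0.022
1.75 0.0332
```

Call:
arm_command(
  steps=[
    [0.28,0,0,0,0],
    [0.28,0,0,0,0],
    [0.28,0,0,0,0],
    [0.28,0,1,-15,0],
    [0.28,0,2,-35,0],
    [0.28,0,3,-70,0],
    [0.28,0,3,-110,0],
    [0.28,0,3,-110,0],
  ],
)

```text
clock: 25.55
eef_pos: [609.8, 202.1, 316.8]
eef_rot: [3.135, -0.001, 1.697]
wrist_force: [1.1, 0.2, -0.6]
finger_gap: 26.1
finger_force: 0.0
```

```bash
python3 - <<'E'
from ov import *
s=monitor.read_state(); print(s['eef_pos'],s['wrist_force'],s['finger_gap'])
c=imaging.camera('side'); t=imaging.camera('top')
def pan(th):
    P=[(78-r*np.cos(th)+n*np.sin(th), y, 75+r*np.sin(th)+n*np.cos(th)) for r in(0,156) for y in(-104,104) for n in(0,4)]
    return T((475.6,184.1,.132),P)
b=(195,110,310,215); m=up(c,b,lambda R,G,B:B-R>35,True)
for th in np.arange(1.4,1.8,.05): print(round(th,2),(sil(c,pan(th),b)^m).mean().round(4))
b=(334,192,372,228); m=up(t,b,lambda R,G,B:(abs(R-B)<40)&(R>75)&(R<175)); print('nested',*fit([(t,m,b)],ANG(30),(506.7,-262.2,-.515)))
for n in('top','side'):
    a=cv2.imread(f'pics/{n}0.png')[:,:,::-1].copy(); cc=t if n=='top' else c; d0=dict(cc)
    for k in('glue_bottle','putty_tin','black_cap_jar','brass_weight','eraser'): print(n,k,[np.round(f['rect']).tolist() for f in find_in(cc,k)[:1]])
E
```

```text
[609.76801363 202.05916719 316.75603722] [ 1.12347655  0.17015249 -0.57265265] 26.098948377178772
1.4 0.0811
1.45 0.0683
1.5 0.0547
1.55 0.0411
1.6 0.0275
1.65 0.0174
1.7 0.0232
1.75 0.0341
1.8 0.0454
nested [ 505.63988148 -260.53834255   -0.50632687] 0.005242598684210526
top glue_bottle [[306.0, 226.0, 16.0, 16.0]]
top putty_tin [[176.0, 194.0, 18.0, 22.0]]
top black_cap_jar [[371.0, 188.0, 13.0, 15.0]]
top brass_weight [[346.0, 234.0, 12.0, 8.0]]
top eraser []
side glue_bottle [[275.0, 232.0, 20.0, 72.0]]
side putty_tin [[243.0, 164.0, 18.0, 11.0]]
side black_cap_jar []
side brass_weight [[293.0, 288.0, 18.0, 26.0]]
side eraser [[340.0, 329.0, 30.0, 14.0]]
```

```bash
python3 -c "
from cell import job;print(job.sign_off())"
```

```text
the job is handed in; nothing more can be done
None
```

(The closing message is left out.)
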